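Load the stock stand in weighing order and rest the spatula

TASK

Get the weighing corner ready: the smallest amber jar already stands in place 1 of the round stand, so go on in order of size, first the medium jar into place 2 and then the tall jar into place 3 (the black studs on the stand's rim count the places), each right down in its cup and upright. Last, balance the spatula across the top of the upturned mortar by its handle, so that it lies steady and roughly level there and touches nothing else. Drop or topple nothing, and leave the small jar and the other things where they are.

Things in the scene. Friction and masses are not known exactly. Their poses are not given: they have to be found in the camera images.
- stand: fixed round steel stand, disc 216 mm across, 10 mm thick, centre post 12 mm thick with a black ball (top at 74 mm). Three white cups 60 mm from the centre, 120 degrees apart: inner diameter 56 mm, outer 62, floor 12 mm and rim 30 mm above the bench; one, two or three black studs on the rim outside each give its number. Origin: underside centre; x points to cup 1, z up
- pocket1 (a point): centre of the inner floor of cup 1 (one stud), 12 mm above the bench; z up
- pocket2 (a point): centre of the inner floor of cup 2 (two studs), 12 mm above the bench; z up
- pocket3 (a point): centre of the inner floor of cup 3 (three studs), 12 mm above the bench; z up
- small_jar: amber glass jar with a white screw cap, round, 46 mm in diameter over its straight body (cap 43 mm in diameter, top 18 mm); 62 mm tall; it already stands in cup 1. Origin: underside centre; z up the jar
- medium_jar: amber glass jar with a white screw cap, round, 46 mm in diameter over its straight body (cap 43 mm in diameter, top 18 mm); 92 mm tall, standing on the bench. Origin: underside centre; z up the jar
- tall_jar: amber glass jar with a white screw cap, round, 46 mm in diameter over its straight body (cap 43 mm in diameter, top 18 mm); 126 mm tall, standing on the bench. Origin: underside centre; z up the jar
- mortar: fixed heavy white porcelain mortar standing upside down: a dome of 75 mm curvature radius, 70 mm high, 144 mm in diameter at the bench, flattened only over a spot 18 mm across at its very top, with a little pouring lip at the bench. Origin: centre at the bench
- mortar_top (a point): highest point of the dome, 70 mm above the bench
- spatula: spatula lying flat, 212 mm long: dark wooden handle 120 long, 18 wide, 14 thick; thin steel blade 24 wide, 92 long, at half the handle's thickness. Origin: on the handle's underside right below the balance point, 88 mm from the butt, 32 mm from where the blade begins; x along it towards the blade, z up
- beaker: bystander: open white porcelain cup 60 mm in diameter, 75 mm tall, standing among the jars. Origin: underside centre
- tub: bystander: white plastic tub 70 mm in diameter, 90 mm tall, at the back. Origin: underside centre
- card_box: bystander: small carton 50 x 110 x 50 mm at the back. Origin: underside centre

How it is judged (in metres and radians):
On the way, in this order (a step that is already met when the one before it is completed fails the run):
1. the medium jar stands in place 2, let go (horizontal distance between medium_jar and pocket2 below 0.009 m and z of medium_jar in the frame of pocket2 below 0.005 m and angle between medium_jar's own z axis and vertical below 0.08 rad and contact force between medium_jar and the fingers below 0.05 N and linear speed of medium_jar below 0.03 m/s), for 0.2 s.
2. then the tall jar stands in place 3, let go (horizontal distance between tall_jar and pocket3 below 0.009 m and z of tall_jar in the frame of pocket3 below 0.005 m and angle between tall_jar's own z axis and vertical below 0.08 rad and contact force between tall_jar and the fingers below 0.05 N and linear speed of tall_jar below 0.03 m/s), for 0.2 s.
3. last, the spatula lies balanced on the mortar, let go (horizontal distance between spatula and mortar_top below 0.03 m and angle between spatula's own z axis and vertical below 0.35 rad and z of spatula in the frame of mortar_top above -0.008 m and contact force between spatula and mortar above 0.2 N and angular speed of spatula below 0.4 rad/s and contact force between spatula and the fingers below 0.05 N and linear speed of spatula below 0.03 m/s and contact force between spatula and small_jar below 0.05 N and contact force between spatula and medium_jar below 0.05 N and contact force between spatula and tall_jar below 0.05 N), for 0.3 s.
At the end, for the whole second after the job is handed in: Small, medium, tall jar in cups 1, 2, 3: within 9 mm of centre, 5 mm of the floor, 0.08 rad of upright; medium, tall still, let go. Spatula on the mortar, still, let go, touching no jar: balance point within 30 mm sideways of the dome's top, at most 8 mm below it, tilt under 0.35 rad (all of step 1 and all of step 2 and all of step 3 and horizontal distance between small_jar and pocket1 below 0.009 m and z of small_jar in the frame of pocket1 below 0.005 m and angle between small_jar's own z axis and vertical below 0.08 rad).
It fails at once if a jar or the spatula is dropped (moves faster than 0.6 m/s while not held) ((linear speed of medium_jar above 0.6 m/s and contact force between medium_jar and the fingers below 0.05 N) or (linear speed of tall_jar above 0.6 m/s and contact force between tall_jar and the fingers below 0.05 N) or (linear speed of spatula above 0.6 m/s and contact force between spatula and the fingers below 0.05 N)).
It fails at once if a jar is toppled (leans more than 0.7 rad) (angle between any of small_jar, medium_jar, tall_jar's own z axis and vertical above 0.7 rad).
It fails at once if the small jar is taken out of its place (z of small_jar in the frame of pocket1 above 0.025 m).
It fails at once if a bystander is shifted by more than 40 mm (distance of any of beaker, tub, card_box from where it was at the start of the episode above 0.04 m).
It also fails if it takes over 70 s, if anything falls off the work surface, if the arm or the gripper's body presses on something with over 40 N, if the wrist force passes 120 N, or if a joint passes its speed limit or range.

ROBOT

A 6-joint arm with a two-finger parallel gripper is mounted at the origin on the work surface. World frame = base frame: x ahead of the robot, y to its left, z up, the work surface at z = 0. Lengths are in m, angles in degrees, forces in N, time in s.
With the tool pointing down it reaches from about 0.375 to 0.975 m from the base axis. Payload 3.8 kg.
Tool frame: the origin (TCP) lies midway between the tips of the shut fingers; the grasp point (between the pads) lies 19 mm behind it (r.pinch_z is the distance from the TCP to the grasp point, in m); z points along the fingers, y is the line along which they close (so a half turn about z gives the same grasp; the last joint's range is limited). The gripper opens to 88 mm and grips with 3 to 60 N. Pads are 18 mm wide; open, the fingers measure 123 mm over their backs; the gripper's body (75 mm by 187 mm) begins 45 mm behind the grasp point.
Start: joints at [62.515, 15.12, 91.902, -0, 72.978, -2.114], TCP at [0.289, 0.61, 0.239] pointing down, gripper open.
Joint ranges: [-150.88, 150.88], [-54.13, 125.18], [17.81, 147.31], [-75.09, 255.09], [0, 152.58], [-146.25, 146.25]. Speed limits (degrees/s): [147.25, 147.25, 180, 180, 180, 180].

INTERFACE

Orientations are given as [roll, pitch, yaw] about the fixed x, y, z axes, in that order (R = Rz(yaw) Ry(pitch) Rx(roll)).
In Python, from station import r, cams gives the robot as it stands.
- The arm moves only by the tool move_arm, never from a script. Its argument "targets" is a list of rows, each a list of 5 numbers: the opening, from 0 (shut) to 1 (fully open), then the shift along the tool's x, y, z in units of 25 mm (1.0 is 25 mm), then the turn about the tool's z in units of 6 degrees (1.0 is 6 degrees). A call has 1 to 5 rows; each row is the pose to reach, as a shift and turn from the pose commanded when the call began, along the tool's axes at that moment; what a row does not reach only later rows make up. A row lasts 1/10 s, in which the tool goes at most 50 mm and 8.59 degrees, less where a joint would pass 70% of its speed; a pose out of reach is approached as far as the arm can. A call with a gripper value outside its range is refused whole. The fingers move at their own pace and stop on an object; "force" is the grip in N (left out, the last holds). Time passes only in rows, so rows that repeat a pose let the fingers close. It gives the time, the measured TCP pose, the force, the opening and the grip force at its end, in the units of the state.
- r.observe(): the state, without advancing time (a new reading comes with each control period).
- cams.capture(name): name is "scene" or "top" or "wrist"; returns a dict with "frame" (480x640x3 uint8, red, green, blue), "fov_y" (degrees; the focal length in pixels is half the picture's height over the tangent of half this angle, whatever the lens; pixels are square), "cx", "cy" (the principal point, pixels), "origin" and "attitude" of the camera in the world. Camera axes: x right, y up, looking along -z (the intrinsics and any distortion apply to the point x, -y, -z); pixel columns grow to the right and rows downward; lengths in m; the calibration is good to about 2 mm. A picture is of the moment at which its call begins. There is no depth.
- r.sign_off(): hands the job in; it is judged then, once.
The state is a dict: "time": time; "q": joint angles; "qvel": joint speeds; "effort": joint torques, N m; "tcp_pos": TCP position; "ee_rot": TCP orientation; "contact_force": force on the tool from outside, world axes, zero at the start; "moment": the same for the moment, N m; "grip_width": opening from 0.0 (shut) to 1.0 (fully open); "gripper_force": force on a finger pad.
Only numpy, scipy, OpenCV 4.12 (cv2) and the standard library are available. Lean on these libraries where they do the work, as an engineer would, in place of code of your own. Each camera call takes 0.05 s, during which the arm holds its last target. There are 200 camera calls.

## Working session

There is one attempt and no reset: what is moved stays moved. The work goes in short steps, Python scripts to look and compute and a tool call to move; the robot and the scene stay as the last step left them, time stands still between calls to the robot, and variables do not carry over. Pictures are saved under pics/ and viewed, at most 14 in all, crops included, and the job is handed in when it is done.

Besides the shell and the picture viewer there is one more tool, called after "Emit:" by a JSON object that holds its "api" and its "payload". move_arm: Moves the arm, as the interface text tells. Its arguments: {"type":"object","properties":{"targets":{"type":"array","items":{"type":"array","items":{"type":"number"}}},"force":{"type":"number"}},"required":["targets"]}

```bash
ls; mkdir -p pics
python3 - <<'E'
from station import r,cams
import cv2,json,pickle
d={}
for n in("scene","top","wrist"):
    c=cams.capture(n);d[n]=c
    cv2.imwrite(f"pics/a_{n}.png",c["frame"][:,:,::-1])
    print(n,{k:v for k,v in c.items() if k!="frame"})
pickle.dump(d,open("a.pkl","wb"))
print(r.observe(),r.pinch_z)
E
```

```text
pics
scene {'fov_y': 47.599647408428226, 'cx': 313.45866747661165, 'cy': 246.11333199894673, 'origin': array([ 1.30887659, -0.0734007 ,  0.87852856]), 'attitude': array([42.36774869, -1.05791797, 87.52285549])}
top {'fov_y': 53.55715215323091, 'cx': 322.730701795052, 'cy': 237.82617361582268, 'origin': array([ 0.51827776, -0.01041226,  1.11424518]), 'attitude': array([  3.46454865,   1.2753213 , -91.52789159])}
wrist {'fov_y': 66.69503229773731, 'cx': 320.6826232476632, 'cy': 243.36941577348506, 'origin': array([0.22910428, 0.63785162, 0.38295912]), 'attitude': array([-14.96088777,   0.13449298,  64.56769186])}
{'time': 0.15, 'q': array([ 6.25160644e+01,  1.51583356e+01,  9.19615076e+01, -6.95420875e-04,
        7.29779439e+01, -2.11471857e+00]), 'qvel': array([ 0.06504389, -0.06582489, -0.21904604,  0.06838376,  0.07931195,
        0.04059567]), 'effort': array([ 7.15712813e-04, -5.02846849e+01, -3.57470047e+01,  7.28124264e-02,
        2.49857461e-02, -6.03506714e-05]), 'tcp_pos': array([0.28896509, 0.60942293, 0.23770141]), 'ee_rot': array([-1.79902255e+02, -2.94423080e-03,  1.54630985e+02]), 'contact_force': array([-0.1941747 ,  0.64262998,  1.11340232]), 'moment': array([0.02122808, 0.04234561, 0.02428699]), 'gripper_force': 0.0, 'grip_width': 0.9998846554936375} 0.0187
```

View pics/a_top.png

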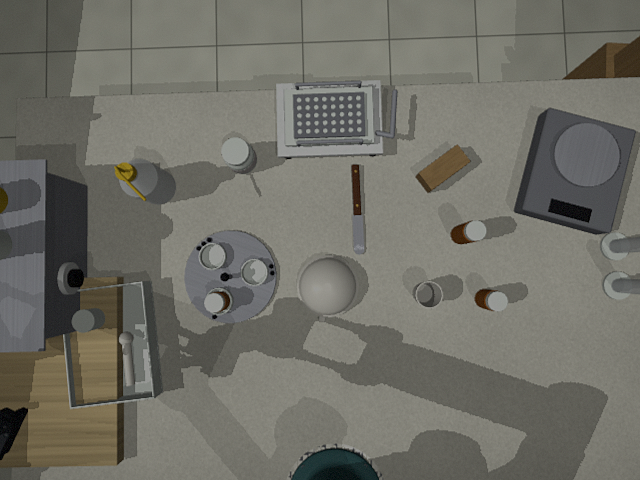

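View pics/a_scene.png

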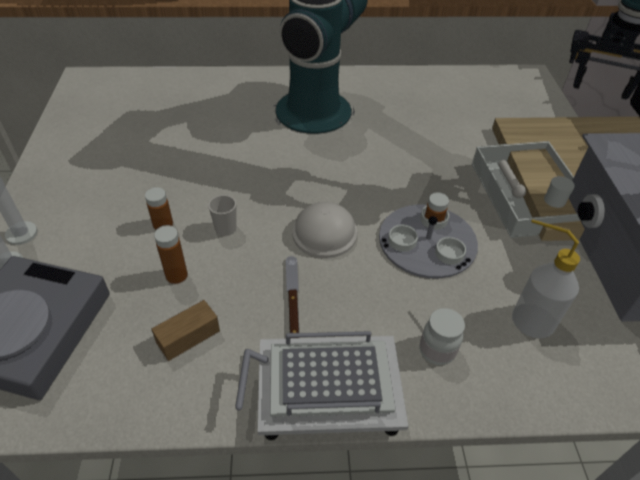

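Top view: small jar in the one-stud cup (217,300), empty cups (213,255) and (255,271), mortar (327,286), spatula from (357,165) to (360,250), tall jar cap (476,231), medium cap (496,300), beaker (428,292).

```bash
cat > h.py <<'E'
import numpy as np,cv2
from scipy.spatial.transform import Rotation as R
def ray(c,p):
    f=240/np.tan(np.radians(c["fov_y"]/2))
    d=np.array([(p[0]-c["cx"])/f,-(p[1]-c["cy"])/f,-1])
    return c["origin"],R.from_euler("xyz",c["attitude"],degrees=True).apply(d)
def onz(c,p,z):
    o,d=ray(c,p);return o+d*(z-o[2])/d[2]
def tri(c1,p1,c2,p2):
    o1,d1=ray(c1,p1);o2,d2=ray(c2,p2)
    s=np.linalg.lstsq(np.stack([d1,-d2],1),o2-o1,rcond=None)[0]
    a,b=o1+d1*s[0],o2+d2*s[1];return (a+b)/2,np.linalg.norm(a-b)
def proj(c,X):
    f=240/np.tan(np.radians(c["fov_y"]/2))
    v=R.from_euler("xyz",c["attitude"],degrees=True).inv().apply(np.array(X)-c["origin"])
    return np.array([c["cx"]-f*v[0]/v[2],c["cy"]+f*v[1]/v[2]])
def blobs(m,box,amin=15):
    x0,y0,x1,y1=box;s=np.zeros(m.shape,np.uint8);s[y0:y1,x0:x1]=m[y0:y1,x0:x1]
    cs=cv2.findContours(s,cv2.RETR_EXTERNAL,cv2.CHAIN_APPROX_NONE)[0]
    return sorted([k for k in cs if cv2.contourArea(k)>=amin],key=cv2.contourArea)[::-1]
E
python3 - <<'E'
import pickle,cv2,numpy as np
d=pickle.load(open("a.pkl","rb"))
t=d["top"]["frame"][:,:,::-1];s=d["scene"]["frame"][:,:,::-1]
a=cv2.resize(t[225:335,180:290],(400,400),interpolation=cv2.INTER_CUBIC)
b=cv2.resize(s[180:290,370:480],(400,400),interpolation=cv2.INTER_CUBIC)
c=cv2.resize(t[210:320,410:520],(400,200*2),interpolation=cv2.INTER_CUBIC)
e=cv2.resize(t[155:265,300:410],(400,400),interpolation=cv2.INTER_CUBIC)
o=np.vstack([np.hstack([a,b]),np.hstack([c,e])])
cv2.imwrite("pics/z.png",cv2.resize(o,(600,600)))
E
```

```text
(no output)
```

View pics/z.png

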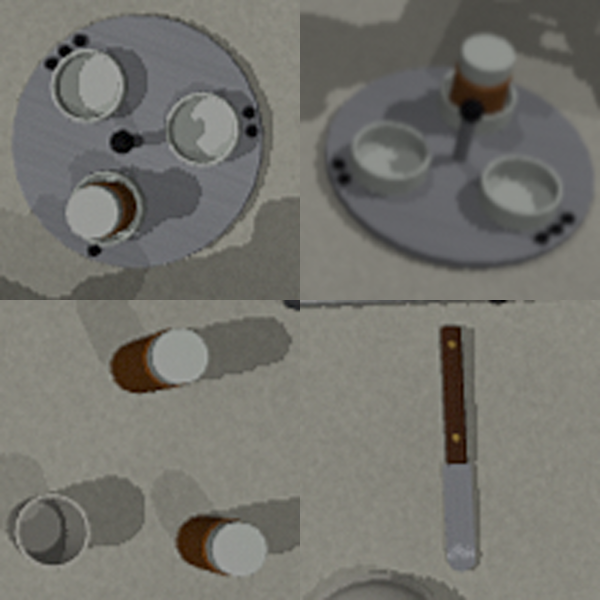

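Studs confirmed: place 2 is the right cup (254,272), place 3 the upper-left one (213,256); post ball at (224,277).

Run:
```python
import pickle;from h import *
d=pickle.load(open("a.pkl","rb"));T,S=d["top"],d["scene"]
def masks(c):
    f=cv2.GaussianBlur(c["frame"],(3,3),0).astype(int);r,g,b=f[...,0],f[...,1],f[...,2]
    v=f.max(2);sat=v-f.min(2)
    return dict(white=((v>150)&(sat<22)).astype(np.uint8),red=((r-b)>35).astype(np.uint8),black=(v<35).astype(np.uint8),blue=((b-r)>8).astype(np.uint8),v=v,f=f)
mt,ms=masks(T),masks(S)
np.set_printoptions(precision=4,suppress=True)
for p in[(477,231),(497,300),(327,275),(330,310),(230,300),(195,280),(440,210),(360,230),(210,302)]:print(p,mt["f"][p[1],p[0]])
def show(n,m,c,box,zs,amin=15):
    for k in blobs(m,box,amin)[:4]:
        (cx,cy),wh,a=cv2.minAreaRect(k);e=cv2.fitEllipse(k) if len(k)>5 else None
        print(n,"rect",np.round([cx,cy,*wh,a],1),"ell",np.round(e[0],1) if e else "",[onz(c,(cx,cy),z)[:2] for z in zs])
show("tallcap",mt["white"],T,(440,210,520,260),[.126])
show("medcap",mt["white"],T,(470,280,520,320),[.092])
show("tallcapS",ms["white"],S,(150,220,190,250),[.126])
show("medcapS",ms["white"],S,(140,180,180,212),[.092])
show("disc",mt["blue"],T,(175,220,290,335),[.01],300)
show("ball",mt["black"],T,(216,268,233,285),[.068],8)
show("studs",mt["black"],T,(180,225,290,335),[.012],4)
show("handle",mt["red"],T,(340,155,375,230),[.012],20)
show("handleS",ms["red"],S,(270,270,310,340),[.012],20)
```

```text
(477, 231) [149 152 148]
(497, 300) [149 151 148]
(327, 275) [135 133 126]
(330, 310) [130 128 121]
(230, 300) [92 91 84]
(195, 280) [110 111 115]
(440, 210) [121 120 112]
(360, 230) [108 110 113]
(210, 302) [151 153 150]
tallcap rect [475.5 230.   16.   17.   90. ] ell [475.6 230.1] [array([ 0.5861, -0.3066])]
medcap rect [497.5 301.   16.   17.   90. ] ell [497.3 301. ] [array([ 0.4363, -0.3561])]
ball rect [224.5 276.5   7.1   7.1  45. ] ell [224.7 276.6] [array([0.5029, 0.2299])]
studs rect [224.5 276.5   7.1   7.1  45. ] ell [224.7 276.6] [array([0.5021, 0.2428])]
studs rect [271.8 272.8   2.1   2.8  45. ] ell [272.  272.6] [array([0.5079, 0.1326])]
studs rect [209.  239.5   2.1   2.1  45. ] ell [209.  239.5] [array([0.5892, 0.2779])]
studs rect [271. 266.   2.   2.  90.] ell [271. 266.] [array([0.5236, 0.1341])]
handle rect [355. 175.  18.   4.  90.] ell [355.1 173.9] [array([ 0.7306, -0.067 ])]
```

```bash
cat >> h.py <<'E'
np.set_printoptions(precision=4,suppress=True)
def chans(c):
    f=cv2.GaussianBlur(c["frame"],(3,3),0).astype(int);return f[...,0],f[...,1],f[...,2],f.max(2)
u8=lambda m:m.astype(np.uint8)
def show(n,m,c,box,zs,amin=15,k=1):
    for q in blobs(m,box,amin)[:k]:
        x,y,w,h=cv2.boundingRect(q);M=cv2.moments(q);(a,b),wh,an=cv2.minAreaRect(cv2.convexHull(q))
        mc=(M["m10"]/M["m00"],M["m01"]/M["m00"])
        print(n,"bb",x,y,w,h,"cen",np.round(mc,1),"rect",np.round([a,b,*wh,an],1),[onz(c,mc,z)[:2] for z in zs])
E
python3 - <<'E'
import pickle;from h import *
d=pickle.load(open("a.pkl","rb"));T,S=d["top"],d["scene"]
r,g,b,v=chans(T)
cap=u8((v>125)&(b-r>-6));disc=u8(b-r>=1);red=u8(r-b>20);mo=cv2.morphologyEx(u8(v>124),cv2.MORPH_OPEN,np.ones((5,5)))
show("tall",cap,T,(440,210,520,260),[.126]);show("med",cap,T,(470,280,520,320),[.092])
show("disc",disc,T,(175,220,290,335),[.01],300);show("mortar",mo,T,(285,245,370,330),[0],300)
show("handle",red,T,(340,155,375,230),[.014]);show("blade",disc,T,(345,205,375,262),[.008])
r,g,b,v=chans(S)
print("S",[ (p,[int(q[p[1],p[0]]) for q in(r,g,b)]) for p in[(168,237),(157,195),(320,225),(294,310),(430,262),(290,275)]])
cap=u8((v>125)&(b-r>-6));disc=u8(b-r>=1);red=u8(r-b>20)
show("tall",cap,S,(145,220,195,252),[.126]);show("med",cap,S,(135,180,180,212),[.092])
show("disc",disc,S,(370,195,490,285),[.01],300);show("handle",red,S,(270,270,310,340),[.014]);show("blade",disc,S,(278,250,305,297),[.008])
E
```

```text
tall bb 466 220 20 20 cen [475.7 230.2] rect [475.5 229.5  19.   19.    0. ] [array([ 0.5857, -0.3069])]
med bb 488 292 20 19 cen [497.5 301.1] rect [497.5 301.   18.   19.   90. ] [array([ 0.4362, -0.3561])]
disc bb 185 231 91 92 cen [230.1 276.4] rect [230.  276.5  91.   90.   90. ] [array([0.5019, 0.2301])]
mortar bb 285 245 85 80 cen [322.9 280.4] rect [327.  284.5  79.   84.   90. ] [array([0.4868, 0.0149])]
handle bb 352 165 9 50 cen [355.9 189.5] rect [355.9 189.5  49.3   7.1  87.3] [array([ 0.696 , -0.0679])]
blade bb 353 215 11 39 cen [358. 234.] rect [357.9 234.1  37.9   9.8  87.5] [array([ 0.5926, -0.07  ])]
S [((168, 237), [144, 148, 143]), ((157, 195), [144, 147, 142]), ((320, 225), [128, 126, 121]), ((294, 310), [52, 31, 22]), ((430, 262), [101, 102, 106]), ((290, 275), [99, 100, 104])]
tall bb 154 227 23 15 cen [165.5 233.6] rect [165. 234.  14.  22.  90.] [array([ 0.5841, -0.3095])]
med bb 145 187 21 14 cen [154.8 193.5] rect [155.  193.5  13.   20.   90. ] [array([ 0.4323, -0.3592])]
disc bb 380 205 97 73 cen [427.3 243.3] rect [427.9 241.8  98.8  69.2  15.1] [array([0.5164, 0.2257])]
handle bb 289 291 9 42 cen [293.3 311.3] rect [293.3 311.5  41.2   7.6  87.8] [array([ 0.6914, -0.0699])]
blade bb 286 257 12 33 cen [291.4 272.7] rect [291.4 272.8  31.8  11.   86.2] [array([ 0.5894, -0.0719])]
```

```bash
cat > go.py <<'E'
import sys;from h import *;from station import r
# args: x,y,z,yaw ...  -> rows (dx,dy,dz,turn) in move units
s=r.observe();p=s["tcp_pos"];e=s["ee_rot"];Rt=R.from_euler("xyz",[180,0,e[2]],degrees=True)
print(round(s["time"],2),p,e,s["q"][[0,5]])
for a in sys.argv[1:]:
    x=[float(i) for i in a.split(",")]
    dv=Rt.inv().apply(np.array(x[:3])-p)/.025
    print(a,np.round(dv,2),round(-((x[3]-e[2]+180)%360-180)/6,2))
E
python3 - <<'E'
import pickle;from h import *
d=pickle.load(open("a.pkl","rb"));T=d["top"]
for n,p,z in[("c2",(254.4,271.9),.03),("c3",(212.6,256.2),.03),("stud1",(214.5,316.7),.012),("mortar",(327.5,286),0),("beaker",(428,292),.075)]:
    X=onz(T,p,z)[:2];D=X-[.5025,.23];print(n,X,np.hypot(*D),np.degrees(np.arctan2(D[1],D[0])))
E
python3 go.py .42,.40,.24,110 .46,.15,.24,80 .435,-.1,.24,50
```

```text
c2 [0.5111 0.17  ] 0.060648623156786784 -81.89456165377227
c3 [0.5495 0.2654] 0.05880117835593901 36.9905216801795
stud1 [0.4101 0.2673] 0.09963855886705472 158.01227184962158
mortar [0.4735 0.0045] 0.22739197090759508 -97.32187163019753
beaker [ 0.458  -0.2136] 0.4458514794581979 -95.72761002120542
0.15 [0.289  0.6094 0.2377] [-179.9023   -0.0029  154.631 ] [62.5161 -2.1147]
.42,.40,.24,110 [-8.33 -5.32 -0.09] 7.44
.46,.15,.24,80 [-14.06 -13.67  -0.09] 12.44
.435,-.1,.24,50 [-17.44 -23.14  -0.09] 17.44
```

Emit:
{"api": "move_arm", "payload": {"targets": [[1,-4,-2.5,0,1.4],[1,-6.5,-4.5,0,2.8],[1,-8.5,-6,0,4.2],[1,-10,-8,0,5.6],[1,-11,-10,0,7]]}}

```text
time: 0.65
tcp_pos: [0.3977, 0.3839, 0.2383]
ee_rot: [180.0, 0.0, 112.3]
contact_force: [-0.1, 0.7, -0.6]
grip_width: 0.999
gripper_force: 0.0
```

```bash
python3 go.py .46,.15,.24,80 .44,-.1,.24,50 .435,-.357,.2,50
```

```text
0.65 [0.3977 0.3839 0.2383] [179.9991   0.024  112.2877] [41.4243 19.1445]
.46,.15,.24,80 [-9.6  -1.24 -0.07] 5.38
.44,-.1,.24,50 [-18.55  -5.77  -0.07] 10.38
.435,-.357,.2,50 [-27.99  -9.86   1.53] 10.38
```

Emit:
{"api": "move_arm", "payload": {"targets": [[1,-2,-0.3,0,1.4],[1,-4,-0.7,0,2.8],[1,-6,-1,0,4.2],[1,-8,-1.2,0,5.6],[1,-10,-1.6,0,7]]}}

```text
time: 1.15
tcp_pos: [0.4557, 0.141, 0.2387]
ee_rot: [180.0, -0.0, 70.3]
contact_force: [0.3, -0.7, -0.6]
grip_width: 1.001
gripper_force: 0.0
```

```bash
python3 go.py  .44,-.1,.24,50 .435,-.357,.2,50
```

```text
1.15 [0.4557 0.141  0.2387] [179.9697  -0.0142  70.2999] [14.2008 33.9026]
.44,-.1,.24,50 [-9.29  2.66 -0.05] 3.38
.435,-.357,.2,50 [-19.03   5.94   1.55] 3.38
```

Emit:
{"api": "move_arm", "payload": {"targets": [[1,-2,0.6,0,1],[1,-4,1.2,0,2],[1,-6,1.8,0,3],[1,-8,2.4,0,3.4],[1,-10,3,0,3.4]]}}

```text
time: 1.65
tcp_pos: [0.4432, -0.1087, 0.2388]
ee_rot: [180.0, -0.0, 50.2]
contact_force: [0.5, 1.0, 0.5]
grip_width: 1.002
gripper_force: 0.0
```

Emit:
{"api": "move_arm", "payload": {"targets": [[1,-2,0.8,0,0],[1,-4,1.5,0.4,0],[1,-6,2,0.8,0],[1,-6,2,0.8,0],[1,-6,2,0.8,0]]}}

```text
time: 2.15
tcp_pos: [0.3852, -0.255, 0.218]
ee_rot: [-179.9, -0.0, 50.0]
contact_force: [-1.1, 0.4, -0.5]
grip_width: 1.001
gripper_force: 0.0
```

```bash
python3 go.py .435,-.357,.13,50
python3 - <<'E'
from station import cams
import cv2,pickle;c=cams.capture("wrist");pickle.dump(c,open("w1.pkl","wb"));cv2.imwrite("pics/w1.png",c["frame"][:,:,::-1])
from h import *
print(c["origin"],c["attitude"],proj(c,[.435,-.357,.092]),proj(c,[.585,-.308,.126]))
r,g,b,v=chans(c);cap=u8((v>120)&(b-r>-6))
p=proj(c,[.435,-.357,.092]);q=proj(c,[.585,-.308,.126])
for n,p,z in(("med",p,.092),("tall",q,.126)):
  x,y=int(p[0]),int(p[1]);show(n,cap,c,(max(x-90,0),max(y-90,0),min(x+90,640),min(y+90,480)),[z],100,3)
E
```

```text
2.15 [ 0.3852 -0.255   0.218 ] [-179.9093   -0.0137   50.0011] [-36.602    3.3898]
.435,-.357,.13,50 [-1.85  4.15  3.52] 0.0
[ 0.4279 -0.2045  0.3634] [-15.019    0.1239 -40.0603] [451.2288 291.021 ] [626.7449 108.4672]
med bb 425 260 55 39 cen [453.4 276.1] rect [453.6 276.6  56.6  27.8  17.7] [array([ 0.4435, -0.3477])]
tall bb 587 71 53 72 cen [617.4 106.6] rect [613.  106.5  71.   52.   90. ] [array([ 0.5811, -0.3033])]
```

View pics/w1.png

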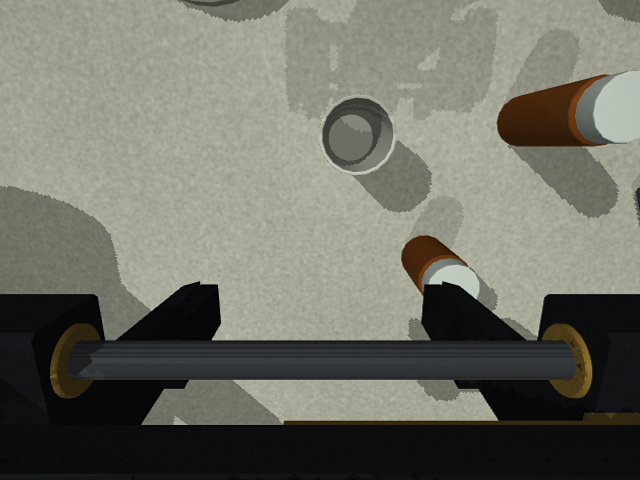

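Wrist view: medium cap at (452,285) behind the right finger, tall cap at (620,105), beaker (358,135); this agrees with the top-view estimates.

Emit:
{"api": "move_arm", "payload": {"targets": [[1,-0.9,2,1.2,0],[1,-1.85,4.15,2.4,0],[1,-1.85,4.15,3.5,0],[1,-1.85,4.15,3.5,0],[1,-1.85,4.15,3.5,0]]}}

```text
time: 2.7
tcp_pos: [0.4369, -0.3538, 0.1298]
ee_rot: [-179.8, -0.0, 50.3]
contact_force: [1.0, 0.3, -0.1]
grip_width: 1.001
gripper_force: 0.0
```

```bash
python3 go.py .435,-.357,.037,50
python3 - <<'E'
from station import cams
from h import *
c=cams.capture("wrist");cv2.imwrite("pics/w2.png",c["frame"][:,:,::-1])
print(proj(c,[.435,-.357,.092]))
r,g,b,v=chans(c);show("red",u8(r-b>25),c,(0,0,640,480),[.05],100,3);show("cap",u8((v>120)&(b-r>-6)),c,(0,0,640,480),[.092],100,3)
c=cams.capture("scene");print("scene");r,g,b,v=chans(c);show("med",u8((v>125)&(b-r>-6)),c,(135,180,180,212),[.092])
E
```

```text
2.7 [ 0.4369 -0.3538  0.1298] [-179.772    -0.0455   50.3338] [-41.5597  -1.9157]
.435,-.357,.037,50 [-0.15  0.02  3.71] 0.06
[322.2509 280.6424]
red bb 414 0 149 84 cen [465.4  40.4] rect [480.2  25.9  79.6 146.1  64.7] [array([ 0.5768, -0.3106])]
red bb 543 324 50 74 cen [572.7 361.1] rect [568.6 360.3  76.3  44.6  81.7] [array([ 0.5212, -0.5267])]
red bb 50 324 50 74 cen [ 68.5 360.9] rect [ 72.8 360.3  43.3  76.5  10.5] [array([ 0.2492, -0.3018])]
cap bb 287 235 79 79 cen [325.1 275.1] rect [325.6 276.2  77.4  74.4  20.9] [array([ 0.4382, -0.3555])]
cap bb 518 0 84 21 cen [558.2   8.3] rect [559.5  10.   20.   83.   90. ] [array([ 0.5973, -0.3249])]
scene
med bb 145 187 21 14 cen [154.8 193.6] rect [155.  193.5  13.   20.   90. ] [array([ 0.4327, -0.3591])]
```

Emit:
{"api": "move_arm", "payload": {"targets": [[1,-0.07,0,1.2,0],[1,-0.07,0,2.4,0],[1,-0.07,0,3.4,0],[1,-0.07,0,3.7,0],[0.5,-0.07,0,3.7,0]], "force": 15}}

```text
time: 3.3
tcp_pos: [0.4356, -0.3566, 0.0397]
ee_rot: [180.0, -0.0, 50.3]
contact_force: [-0.5, -0.1, -0.4]
grip_width: 0.932
gripper_force: 0.0
```

Emit:
{"api": "move_arm", "payload": {"targets": [[0.4,0,0,0,0],[0.4,0,0,0,0],[0.4,0,0,0,0],[0.4,0,0,0,0],[0.4,0,0,0,0]]}}

```text
time: 3.8
tcp_pos: [0.4358, -0.3579, 0.0394]
ee_rot: [179.9, 0.0, 50.2]
contact_force: [-0.2, -0.8, 2.0]
grip_width: 0.516
gripper_force: 15.0
```

Emit:
{"api": "move_arm", "payload": {"targets": [[0.4,0,0,-1,0],[0.4,0,0,-2.2,0],[0.4,0,0,-3.6,0],[0.4,0,0,-4.8,0],[0.4,0,0,-5.2,0]], "force": 25}}

```text
time: 4.3
tcp_pos: [0.4369, -0.3588, 0.1722]
ee_rot: [179.7, 0.0, 50.2]
contact_force: [0.7, -0.6, -2.0]
grip_width: 0.512
gripper_force: 25.0
```

```bash
python3 go.py .48,-.13,.17,68 .51,.02,.17,85 .511,.17,.17,98
```

```text
4.3 [ 0.4369 -0.3588  0.1722] [179.6762   0.0123  50.2233] [-41.9202  -2.1434]
.48,-.13,.17,68 [ 8.14 -4.53  0.09] -2.96
.51,.02,.17,85 [13.52 -7.45  0.09] -5.8
.511,.17,.17,98 [ 18.15 -11.25   0.09] -7.96
```

Emit:
{"api": "move_arm", "payload": {"targets": [[0.4,1.2,-0.7,0,-0.5],[0.4,2.8,-1.5,0,-1],[0.4,4.5,-2.5,0,-1.6],[0.4,6.2,-3.4,0,-2.3],[0.4,8,-4.4,0,-3]]}}

```text
time: 4.8
tcp_pos: [0.4776, -0.1329, 0.1672]
ee_rot: [-179.9, 0.0, 68.3]
contact_force: [0.9, -0.1, -1.7]
grip_width: 0.516
gripper_force: 25.0
```

```bash
python3 go.py .51,.02,.17,85 .511,.17,.17,98
```

```text
4.8 [ 0.4776 -0.1329  0.1672] [-179.8901    0.0065   68.344 ] [-18.4323   3.2239]
.51,.02,.17,85 [ 6.16 -1.05 -0.11] -2.78
.511,.17,.17,98 [11.75 -3.23 -0.11] -4.94
```

Emit:
{"api": "move_arm", "payload": {"targets": [[0.4,1.8,-0.3,0,-1],[0.4,3.6,-0.6,0,-2],[0.4,5.4,-1,0,-3],[0.4,7.2,-1.5,0,-3.6],[0.4,9,-2.1,0,-4.2]]}}

```text
time: 5.3
tcp_pos: [0.5124, 0.0954, 0.1672]
ee_rot: [-179.9, 0.0, 93.6]
contact_force: [-0.3, 0.2, -1.3]
grip_width: 0.515
gripper_force: 25.0
```

```bash
python3 go.py .511,.17,.12,98
```

```text
5.3 [0.5124 0.0954 0.1672] [-179.8915    0.018    93.5694] [7.8121 4.2477]
.511,.17,.12,98 [2.98 0.13 1.89] -0.74
```

Emit:
{"api": "move_arm", "payload": {"targets": [[0.4,1.2,0,0.3,-0.3],[0.4,2.2,0.1,0.8,-0.7],[0.4,2.98,0.13,1.5,-0.74],[0.4,2.98,0.13,1.9,-0.74],[0.4,2.98,0.13,1.9,-0.74]]}}

```text
time: 5.8
tcp_pos: [0.5095, 0.1676, 0.118]
ee_rot: [-179.7, 0.1, 97.9]
contact_force: [-0.8, -0.1, -0.7]
grip_width: 0.514
gripper_force: 25.0
```

```bash
python3 - <<'E'
from station import cams
from h import *
import pickle;T={}
for n in("top","scene","wrist"):
    T[n]=cams.capture(n)
pickle.dump(T,open("b.pkl","wb"))
t=T["top"]["frame"][225:335,180:290,::-1];s=T["scene"]["frame"][160:270,350:460,::-1]
cv2.imwrite("pics/b.png",np.hstack([cv2.resize(x,(400,400),interpolation=cv2.INTER_CUBIC) for x in(t,s)]))
cv2.imwrite("pics/bw.png",T["wrist"]["frame"][:,:,::-1])
print([(n,proj(T[n],[.511,.17,.03])) for n in T])
E
python3 go.py .511,.17,.053,98
```

```text
[('top', array([254.3817, 271.923 ])), ('scene', array([402.9147, 235.7257])), ('wrist', array([321.3027, 243.6003]))]
5.95 [0.5121 0.1673 0.1213] [-179.9925    0.0189   97.8087] [15.4547  7.657 ]
.511,.17,.053,98 [ 0.11 -0.03  2.73] -0.03
```

View pics/b.png

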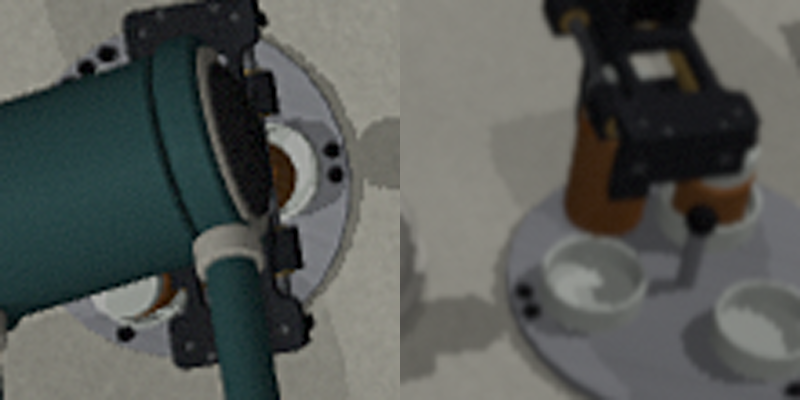

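View pics/bw.png

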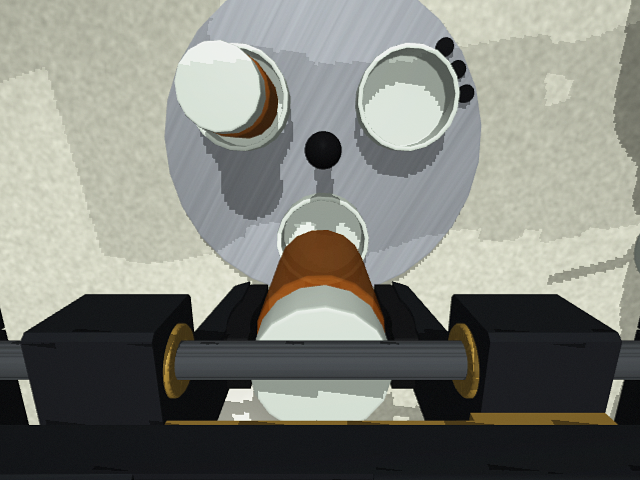

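Wrist view: cup 2 rim spans columns 278–368 with its top at row 195, cup 3 centre at (409,98) with three studs, ball (323,150); the jar hangs upright in line with cup 2.

Run:
```python
from h import *
import pickle;W=pickle.load(open("b.pkl","rb"))["wrist"]
print("cup3",onz(W,(409,98),.03),"cup1",onz(W,(240,97),.03),"ball",onz(W,(323,150.5),.067))
for a in range(0,360,45):
    print(a,proj(W,[.511+.031*np.cos(np.radians(a+7.8)),.17+.031*np.sin(np.radians(a+7.8)),.03]))
for x in([.550,.267,.03],[.5025,.23,.067]):print(proj(W,x))
```

```text
cup3 [0.5512 0.2675 0.03  ] cup1 [0.4498 0.2543 0.03  ] ball [0.5037 0.2305 0.067 ]
0 [367.6064 243.61  ]
45 [354.8213 211.241 ]
90 [321.302  197.3818]
135 [287.7986 211.2421]
180 [275.0286 243.5907]
225 [289.3237 274.4733]
270 [321.3033 286.8726]
315 [353.2968 274.5003]
[406.96    98.6248]
[320.7147 151.1079]
```

Emit:
{"api": "move_arm", "payload": {"targets": [[0.4,0.13,0,0.7,0],[0.4,0.13,0,1.4,0],[0.4,0.13,0,2,0],[0.4,0.13,0,2.4,0],[0.4,0.13,0,2.6,0]]}}

```text
time: 6.45
tcp_pos: [0.5112, 0.1708, 0.0554]
ee_rot: [-179.9, 0.0, 97.8]
contact_force: [-0.6, -0.1, -0.7]
grip_width: 0.511
gripper_force: 25.0
```

Emit:
{"api": "move_arm", "payload": {"targets": [[0.4,0,0,0.1,0],[0.4,0,0,0.17,0],[0.4,0,0,0.17,0]]}}

```text
time: 6.75
tcp_pos: [0.5119, 0.1716, 0.0523]
ee_rot: [180.0, -0.0, 97.9]
contact_force: [0.4, -0.2, -2.0]
grip_width: 0.515
gripper_force: 25.0
```

Emit:
{"api": "move_arm", "payload": {"targets": [[0.4,0,0,0.04,0],[0.4,0,0,0.08,0],[0.4,0,0,0.08,0]]}}

```text
time: 7.05
tcp_pos: [0.5122, 0.1717, 0.0514]
ee_rot: [179.9, -0.0, 97.9]
contact_force: [-2.1, -1.2, 5.4]
grip_width: 0.513
gripper_force: 25.0
```

Contact with the floor; release.

Emit:
{"api": "move_arm", "payload": {"targets": [[0.6,0,0,0,0],[0.8,0,0,0,0],[1,0,0,0,0],[1,0,0,0,0],[1,0,0,0,0]]}}

```text
time: 7.55
tcp_pos: [0.5115, 0.1715, 0.0499]
ee_rot: [-180.0, 0.0, 97.9]
contact_force: [-1.0, 0.4, -0.5]
grip_width: 0.944
gripper_force: 0.0
```

Emit:
{"api": "move_arm", "payload": {"targets": [[1,0,0,-1,0],[1,0,0,-2.5,0],[1,0,0,-4,0],[1,0,0,-5.5,0],[1,0,0,-6,0]]}}

```text
time: 8.05
tcp_pos: [0.514, 0.1722, 0.2047]
ee_rot: [179.6, -0.1, 97.9]
contact_force: [0.8, -0.3, 0.7]
grip_width: 1.0
gripper_force: 0.0
```

```bash
python3 go.py .56,.02,.2,80 .57,-.15,.2,60 .587,-.307,.2,45
python3 - <<'E'
from station import cams
from h import *
c=cams.capture("top");r,g,b,v=chans(c)
show("cap",u8((v>125)&(b-r>-6)),c,(180,225,300,335),[.104],50,4);print(proj(c,[.512,.171,.104]))
c=cams.capture("wrist");r,g,b,v=chans(c)
show("cap",u8((v>120)&(b-r>-6)),c,(0,0,640,480),[.104],100,4);print(proj(c,[.512,.171,.104]))
E
```

```text
8.05 [0.514  0.1722 0.2047] [179.5726  -0.0596  97.8697] [15.8867  8.0175]
.56,.02,.2,80 [-6.28  0.99  0.19] 2.98
.57,-.15,.2,60 [-13.07   0.45   0.19] 6.31
.587,-.307,.2,45 [-19.39   0.27   0.19] 8.81
cap bb 244 262 13 20 cen [249.9 272. ] rect [250.4 271.1  19.4  11.3  81.9] [array([0.5117, 0.1672])]
cap bb 248 280 26 15 cen [261.9 286.8] rect [261.5 287.   13.9  25.1  77.5] [array([0.4797, 0.1423])]
cap bb 200 303 16 11 cen [209.5 308. ] rect [207.3 306.8  13.8  10.8  12.5] [array([0.4377, 0.2545])]
[248.1406 271.8516]
cap bb 198 22 237 249 cen [316.9 143.3] rect [316.5 143.5 240.4 240.4  45. ] [array([0.5031, 0.2391])]
cap bb 591 198 49 59 cen [616.7 221.4] rect [615.8 221.8  34.6  66.5  45. ] [array([0.7156, 0.2156])]
cap bb 633 237 7 41 cen [636.5 257.9] rect [636. 257.  40.   6.  90.] [array([0.7388, 0.192 ])]
[316.6476 245.0172]
```

Emit:
{"api": "move_arm", "payload": {"targets": [[1,-2,0.3,0,1],[1,-4,0.6,0,2],[1,-6,0.9,0,3],[1,-8,0.8,0,4],[1,-10,0.6,0,5]]}}

```text
time: 8.65
tcp_pos: [0.5592, -0.0738, 0.1968]
ee_rot: [-179.8, 0.1, 67.6]
contact_force: [-1.0, 0.3, -0.6]
grip_width: 1.003
gripper_force: 0.0
```

```bash
python3 go.py .57,-.15,.2,60 .586,-.307,.2,45;python3 - <<'E'
from station import cams
from h import *
import pickle
c=cams.capture("wrist");pickle.dump(c,open("w3.pkl","wb"));cv2.imwrite("pics/w3.png",c["frame"][:,:,::-1]);print(proj(c,[.4735,.0045,.07]),proj(c,[.64,-.07,.014]))
E
```

```text
8.65 [ 0.5592 -0.0738  0.1968] [-179.7608    0.0506   67.6449] [-10.0473  12.3073]
.57,-.15,.2,60 [-2.66  1.56 -0.13] 1.27
.586,-.307,.2,45 [-8.22  4.54 -0.13] 3.77
[174.4722 182.3135] [404.1007 182.313 ]
```

Emit:
{"api": "move_arm", "payload": {"targets": [[1,-1.8,1,0,0.9],[1,-3.5,1.9,0,1.8],[1,-5.1,2.8,0,2.7],[1,-6.7,3.7,0,3.4],[1,-8.2,4.5,0,3.8]]}}

```text
time: 9.2
tcp_pos: [0.5862, -0.3057, 0.1965]
ee_rot: [-179.8, 0.1, 44.9]
contact_force: [-0.2, 0.4, 0.9]
grip_width: 1.001
gripper_force: 0.0
```

Emit:
{"api": "move_arm", "payload": {"targets": [[1,0,0,0,0],[1,0,0,0.7,0],[1,0,0,1,0],[1,0,0,1,0]]}}

```text
time: 9.6
tcp_pos: [0.5855, -0.3016, 0.1708]
ee_rot: [-179.6, 0.1, 45.2]
contact_force: [0.4, 0.5, 0.3]
grip_width: 0.998
gripper_force: 0.0
```

```bash
python3 go.py .586,-.307,.071,45;python3 - <<'E'
from station import cams
from h import *
c=cams.capture("wrist");r,g,b,v=chans(c);print(proj(c,[.586,-.307,.126]))
show("cap",u8((v>120)&(b-r>-6)),c,(150,150,500,420),[.126],100,3)
E
```

```text
9.6 [ 0.5855 -0.3016  0.1708] [-179.6174    0.0871   45.1807] [-29.4303  15.3816]
.586,-.307,.071,45 [-0.14  0.17  3.99] 0.03
[328.9388 275.4626]
cap bb 294 234 76 76 cen [330.8 272.6] rect [331.2 273.6  74.6  71.9  21.8] [array([ 0.5879, -0.3065])]
```

View pics/w3.png

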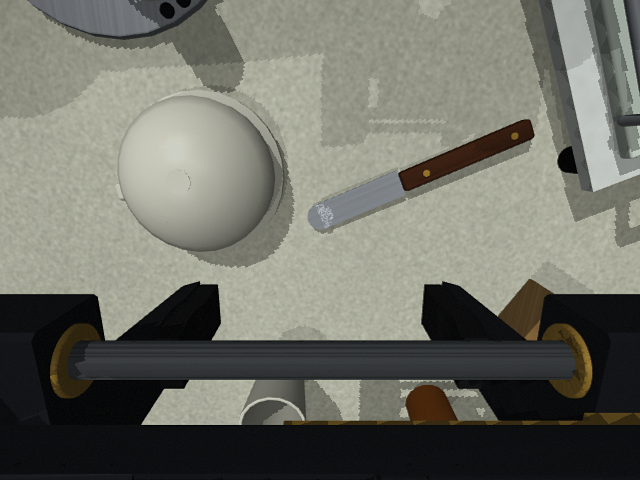

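w3 view: mortar flat spot at (181,181), spatula from butt (527,130) to blade tip (315,222), handle/blade junction (403,181).

Emit:
{"api": "move_arm", "payload": {"targets": [[1,-0.08,0.1,1.2,0],[1,-0.08,0.1,2.5,0],[1,-0.08,0.1,3.6,0],[1,-0.08,0.1,3.95,0],[0.6,-0.08,0.1,3.95,0]], "force": 15}}

```text
time: 10.15
tcp_pos: [0.587, -0.3062, 0.0748]
ee_rot: [-179.8, 0.0, 45.1]
contact_force: [0.4, 0.4, 0.9]
grip_width: 0.935
gripper_force: 0.0
```

Emit:
{"api": "move_arm", "payload": {"targets": [[0.4,0,0,0,0],[0.4,0,0,0,0],[0.4,0,0,0,0],[0.4,0,0,0,0],[0.4,0,0,0,0]]}}

```text
time: 10.65
tcp_pos: [0.5882, -0.3078, 0.0772]
ee_rot: [179.9, -0.0, 45.1]
contact_force: [-1.0, 0.7, 2.4]
grip_width: 0.514
gripper_force: 15.0
```

Run:
```python
from h import *
import pickle
W=pickle.load(open("w3.pkl","rb"))
print("spot",onz(W,(181,181),.07))
r,g,b,v=chans(W)
mo=u8(((r-b)>20)&(v<110))
show("handle",mo,W,(380,100,560,200),[.014])
q=blobs(mo,(380,100,560,200))[0];bx=cv2.boxPoints(cv2.minAreaRect(q))
P=[onz(W,p,.013)[:2] for p in bx];print(np.array(P))
for p in((527,130),(403,181),(315,220)):print(p,onz(W,p,.01))
```

```text
spot [0.4784 0.0035 0.07  ]
handle bb 400 119 135 71 cen [467.  153.9] rect [467.2 153.9  20.7 142.2  67. ] [array([ 0.6987, -0.0676])]
[[ 0.6378 -0.0595]
 [ 0.7563 -0.058 ]
 [ 0.7589 -0.0759]
 [ 0.639  -0.0782]]
(527, 130) [ 0.7539 -0.0687  0.01  ]
(403, 181) [ 0.6401 -0.0692  0.01  ]
(315, 220) [ 0.5531 -0.0721  0.01  ]
```

Emit:
{"api": "move_arm", "payload": {"targets": [[0.4,0,0,-1,0],[0.4,0,0,-2.2,0],[0.4,0,0,-3.6,0],[0.4,0,0,-4.8,0],[0.4,0,0,-5.5,0]], "force": 25}}

```text
time: 11.15
tcp_pos: [0.5887, -0.3081, 0.2165]
ee_rot: [179.8, -0.0, 45.1]
contact_force: [0.6, -1.2, -2.0]
grip_width: 0.516
gripper_force: 25.0
```

```bash
python3 go.py .61,-.1,.21,42 .62,.1,.21,38 .551,.267,.21,38
```

```text
11.15 [ 0.5887 -0.3081  0.2165] [179.8213  -0.0477  45.0647] [-29.7773  15.1583]
.61,-.1,.21,42 [ 6.5  -5.28  0.26] 0.51
.62,.1,.21,38 [ 12.44 -10.64   0.26] 1.18
.551,.267,.21,38 [ 15.22 -17.32   0.26] 1.18
```

Emit:
{"api": "move_arm", "payload": {"targets": [[0.4,1,-0.9,0,0.1],[0.4,2.3,-1.9,0,0.2],[0.4,3.7,-3,0,0.3],[0.4,5.1,-4.2,0,0.4],[0.4,6.5,-5.3,0,0.5]]}}

```text
time: 11.65
tcp_pos: [0.6079, -0.0972, 0.2125]
ee_rot: [-179.9, 0.1, 42.0]
contact_force: [0.6, 1.2, -1.7]
grip_width: 0.509
gripper_force: 25.0
```

Emit:
{"api": "move_arm", "payload": {"targets": [[0.4,1.3,-1.1,0,0.1],[0.4,2.6,-2.2,0,0.2],[0.4,3.9,-3.4,0,0.3],[0.4,5.2,-4.6,0,0.5],[0.4,6,-6,0,0.7]]}}

```text
time: 12.15
tcp_pos: [0.6198, 0.1149, 0.2125]
ee_rot: [-180.0, 0.0, 37.8]
contact_force: [-0.0, -0.1, -2.2]
grip_width: 0.511
gripper_force: 25.0
```

```bash
python3 go.py .551,.267,.17,38
```

```text
12.15 [0.6198 0.1149 0.2125] [-179.9656    0.0308   37.8335] [ 8.2336 60.3946]
.551,.267,.17,38 [ 1.56 -6.49  1.7 ] -0.03
```

Emit:
{"api": "move_arm", "payload": {"targets": [[0.4,0.4,-1.3,0,0],[0.4,0.7,-2.9,0,0],[0.4,1.1,-4.5,0.3,0],[0.4,1.4,-5.8,0.8,0],[0.4,1.56,-6.49,1.4,0]]}}

```text
time: 12.65
tcp_pos: [0.5494, 0.2671, 0.1778]
ee_rot: [-180.0, 0.0, 38.0]
contact_force: [-0.2, 0.3, -2.7]
grip_width: 0.512
gripper_force: 25.0
```

Emit:
{"api": "move_arm", "payload": {"targets": [[0.4,0,0,0.3,0],[0.4,0,0,0.3,0],[0.4,0,0,0.3,0]]}}

```text
time: 12.95
tcp_pos: [0.5513, 0.2636, 0.1707]
ee_rot: [180.0, 0.1, 37.8]
contact_force: [0.3, 0.2, -2.2]
grip_width: 0.51
gripper_force: 25.0
```

```bash
python3 - <<'E'
from station import cams
from h import *
c=cams.capture("wrist");cv2.imwrite("pics/w4.png",c["frame"][:,:,::-1])
for X in([.551,.2673,.03],[.5035,.2303,.067],[.512,.171,.104]):print(proj(c,X))
for a in (-52,-7,38,83,128):print(a,proj(c,[.551+.031*np.cos(np.radians(a)),.2673+.031*np.sin(np.radians(a)),.03]))
E
python3 go.py .551,.267,.095,38
```

```text
[316.8665 227.8617]
[316.8262 317.2927]
[393.9728 382.6392]
-52 [355.4661 227.6946]
-7 [344.5029 200.5576]
38 [316.5824 189.1026]
83 [288.8365 200.8034]
128 [278.2763 228.0288]
13.0 [0.5518 0.2637 0.1714] [179.965   -0.0124  37.7835] [23.2228 75.4538]
.551,.267,.095,38 [ 0.06 -0.13  3.06] -0.04
```

View pics/w4.png

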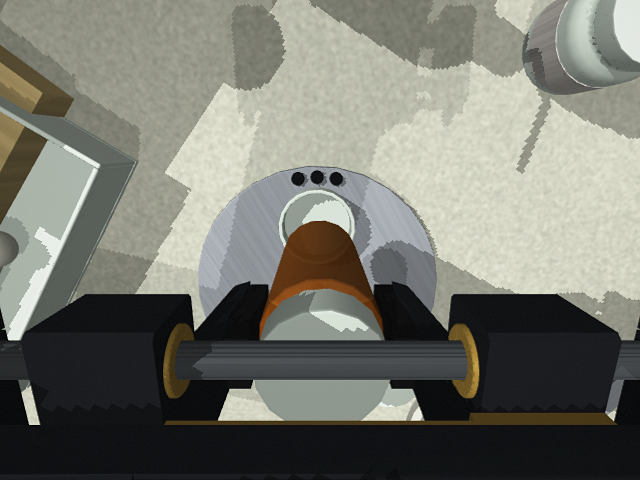

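w4 view: cup 3 (three studs at row 178) spans columns 278–355, centred at 317 as predicted; jar bottom axis about column 320.

Emit:
{"api": "move_arm", "payload": {"targets": [[0.4,0.06,-0.11,0.7,0],[0.4,0.06,-0.11,1.5,0],[0.4,0.06,-0.11,2.3,0],[0.4,0.06,-0.11,2.8,0],[0.4,0.06,-0.11,3,0]]}}

```text
time: 13.5
tcp_pos: [0.5503, 0.2668, 0.0951]
ee_rot: [-180.0, 0.1, 37.8]
contact_force: [0.0, -0.4, -2.7]
grip_width: 0.515
gripper_force: 25.0
```

Emit:
{"api": "move_arm", "payload": {"targets": [[0.4,0,0,0.1,0],[0.4,0,0,0.16,0],[0.4,0,0,0.16,0]]}}

```text
time: 13.8
tcp_pos: [0.5511, 0.2682, 0.0931]
ee_rot: [180.0, -0.1, 37.9]
contact_force: [-1.3, 0.1, -1.9]
grip_width: 0.511
gripper_force: 25.0
```

Emit:
{"api": "move_arm", "payload": {"targets": [[0.4,0,0,0.06,0],[0.4,0,0,0.1,0],[0.4,0,0,0.1,0]]}}

```text
time: 14.1
tcp_pos: [0.5504, 0.268, 0.0898]
ee_rot: [180.0, -0.0, 37.9]
contact_force: [-0.1, 0.3, -2.2]
grip_width: 0.514
gripper_force: 25.0
```

Emit:
{"api": "move_arm", "payload": {"targets": [[0.4,0,0,0.04,0],[0.4,0,0,0.06,0],[0.4,0,0,0.06,0]]}}

```text
time: 14.4
tcp_pos: [0.5508, 0.2683, 0.0892]
ee_rot: [180.0, -0.1, 37.9]
contact_force: [-2.2, 0.6, 3.5]
grip_width: 0.513
gripper_force: 25.0
```

Emit:
{"api": "move_arm", "payload": {"targets": [[0.6,0,0,0,0],[0.8,0,0,0,0],[1,0,0,0,0],[1,0,0,0,0],[1,0,0,0,0]]}}

```text
time: 14.9
tcp_pos: [0.5503, 0.2679, 0.088]
ee_rot: [-180.0, 0.0, 37.9]
contact_force: [0.1, 0.3, 0.0]
grip_width: 0.939
gripper_force: 0.0
```

Emit:
{"api": "move_arm", "payload": {"targets": [[1,0,0,-0.8,0],[1,0,0,-2.2,0],[1,0,0,-3.6,0],[1,0,0,-5,0],[1,0,0,-5,0]]}}

```text
time: 15.4
tcp_pos: [0.5539, 0.2695, 0.22]
ee_rot: [179.8, -0.6, 37.9]
contact_force: [0.0, 1.0, 1.5]
grip_width: 1.003
gripper_force: 0.0
```

```bash
python3 go.py .62,.15,.21,60 .66,-.03,.18,90 .671,-.069,.1,90
python3 - <<'E'
from h import *
import pickle
W=pickle.load(open("w3.pkl","rb"))
g=lambda p,z:onz(W,p,z)
d=pickle.load(open("a.pkl","rb"));T,S=d["top"],d["scene"]
# handle ends by two views (top, scene) centres of rects
print("handle",tri(T,(355.9,189.5),S,(293.3,311.4)),"blade",tri(T,(358,234),S,(291.4,272.8)))
r,gg,b,v=chans(T)
e=cv2.Canny(cv2.GaussianBlur(T["frame"],(5,5),0),20,50)[245:330,285:370]
c=cv2.HoughCircles(cv2.cvtColor(T["frame"],cv2.COLOR_RGB2GRAY)[240:335,280:375],cv2.HOUGH_GRADIENT,1,200,param1=60,param2=10,minRadius=25,maxRadius=36)
print(c); 
if c is not None:
    p=c[0,0,:2]+[280,240];print(onz(T,p,-.005),onz(T,p,0))
E
```

```text
15.4 [0.5539 0.2695 0.22  ] [179.8412  -0.6255  37.874 ] [23.6314 75.7582]
.62,.15,.21,60 [-0.85  5.4   0.4 ] -3.69
.66,-.03,.18,90 [-4.   12.06  1.6 ] -8.69
.671,-.069,.1,90 [-4.61 13.56  4.8 ] -8.69
handle (array([ 0.6952, -0.0688,  0.0189]), np.float64(0.0021363901625754754)) blade (array([ 0.5923, -0.0709,  0.011 ]), np.float64(0.0021743462040145025))
[[[48.5 46.5 27.7]]]
[ 0.4721  0.0022 -0.005 ] [0.4723 0.0022 0.    ]
```

```bash
python3 go.py .62,.15,.21,20 .67,-.069,.15,1
```

```text
15.4 [0.5539 0.2695 0.22  ] [179.8412  -0.6255  37.874 ] [23.6314 75.7582]
.62,.15,.21,20 [-0.85  5.4   0.4 ] 2.98
.67,-.069,.15,1 [-4.65 13.54  2.8 ] 6.15
```

Emit:
{"api": "move_arm", "payload": {"targets": [[1,-0.3,1.8,0,1],[1,-0.6,3.7,0.2,2],[1,-1,5.5,0.4,3],[1,-1.7,7.4,0.5,4.2],[1,-2.5,9.2,0.6,5.4]]}}

```text
time: 15.9
tcp_pos: [0.6423, 0.0464, 0.1967]
ee_rot: [-180.0, 0.1, 5.2]
contact_force: [-0.4, -0.1, -0.0]
grip_width: 0.999
gripper_force: 0.0
```

```bash
python3 go.py .67,-.069,.15,1
python3 - <<'E'
from station import cams
from h import *
import pickle
c=cams.capture("wrist");pickle.dump(c,open("w5.pkl","wb"));cv2.imwrite("pics/w5.png",c["frame"][:,:,::-1]);print(proj(c,[.477,.0035,.07]),proj(c,[.67,-.069,.014]))
E
```

```text
15.9 [0.6423 0.0464 0.1967] [-179.9943    0.0721    5.2074] [ 1.9132 86.7052]
.67,-.069,.15,1 [0.68 4.7  1.87] 0.7
[352.038  418.7498] [450.5914 201.1505]
```

Emit:
{"api": "move_arm", "payload": {"targets": [[1,0.2,1.2,0.3,0.3],[1,0.4,2.7,0.8,0.7],[1,0.6,4.1,1.4,0.7],[1,0.68,4.7,1.8,0.7],[1,0.68,4.7,1.8,0.7]]}}

```text
time: 16.45
tcp_pos: [0.6687, -0.0687, 0.1501]
ee_rot: [-180.0, 0.3, 1.1]
contact_force: [-0.4, 0.8, 0.6]
grip_width: 1.003
gripper_force: 0.0
```

```bash
python3 - <<'E'
from h import *
import pickle
from station import cams
for c,n in((pickle.load(open("w5.pkl","rb")),"w5"),(cams.capture("wrist"),"w6")):
    r,g,b,v=chans(c);m=u8((r-b>14)&(v<110))
    m[285:]=0
    p=proj(c,[.70,-.069,.014]);x,y=map(int,p)
    for q in blobs(m,(max(x-90,0),max(y-130,0),x+90,min(y+130,285)),200)[:2]:
        bx=cv2.boxPoints(cv2.minAreaRect(q));print(n,np.round(bx[:,0]),np.round(bx[:,1]));print(np.array([onz(c,k,.012)[:2] for k in bx]))
    cv2.imwrite(f"pics/{n}.png",c["frame"][:,:,::-1])
    print(proj(c,[.67,-.069,.014]),proj(c,[.638,-.07,.014]))
E
python3 go.py .67,-.069,.004,1.2
```

```text
w5 [431. 454. 478. 455.] [232.  95.  99. 236.]
[[ 0.6397 -0.0567]
 [ 0.759  -0.0559]
 [ 0.7577 -0.0769]
 [ 0.6379 -0.0798]]
[450.5914 201.1505] [445.3634 235.5009]
w6 [310. 334. 334. 310.] [112. 112. 265. 265.]
[[ 0.7577 -0.0592]
 [ 0.758  -0.0768]
 [ 0.6399 -0.0801]
 [ 0.6395 -0.0605]]
[321.1516 229.4344] [321.6357 267.7483]
16.5 [ 0.6692 -0.0672  0.1513] [-179.9295    0.1942    1.1908] [-7.8782 80.9126]
.67,-.069,.004,1.2 [0.03 0.07 5.89] -0.0
```

View pics/w5.png

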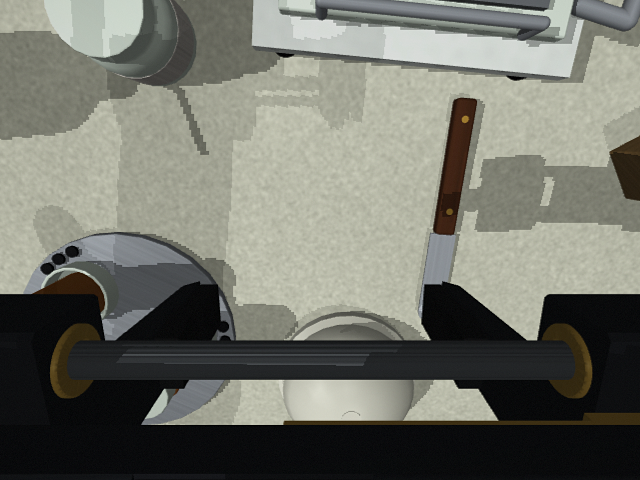

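w5 view: handle from (465,100) to junction (444,235), mortar flat spot around (351,418), jar in cup 3 at left; all match predictions.

Emit:
{"api": "move_arm", "payload": {"targets": [[0.6,0.07,0.07,1.3,0],[0.5,0.07,0.07,2.8,0],[0.5,0.07,0.07,4.3,0],[0.5,0.07,0.07,5.3,0],[0.5,0.07,0.07,5.7,0]], "force": 15}}

```text
time: 17.0
tcp_pos: [0.6698, -0.0665, 0.0079]
ee_rot: [-179.9, 0.3, 1.4]
contact_force: [0.2, -1.0, -0.5]
grip_width: 0.574
gripper_force: 0.0
```

Emit:
{"api": "move_arm", "payload": {"targets": [[0.5,0,0,0,0],[0.5,0,0,0,0]]}}

```text
time: 17.2
tcp_pos: [0.6735, -0.0682, 0.0125]
ee_rot: [180.0, -0.1, 1.3]
contact_force: [0.9, 0.1, -0.4]
grip_width: 0.494
gripper_force: 0.0
```

```bash
for i in 1 2; do python3 go.py .671,-.0697,.004,1.2; done
```

```text
17.2 [ 0.6735 -0.0682  0.0125] [179.9866  -0.1435   1.3277] [-7.8971 80.7674]
.671,-.0697,.004,1.2 [-0.1   0.06  0.34] 0.02
17.2 [ 0.6735 -0.0682  0.0125] [179.9866  -0.1435   1.3277] [-7.8971 80.7674]
.671,-.0697,.004,1.2 [-0.1   0.06  0.34] 0.02
```

Emit:
{"api": "move_arm", "payload": {"targets": [[0.5,-0.05,0.06,0.15,0],[0.5,-0.05,0.06,0.15,0],[0.5,-0.05,0.06,0.15,0]]}}

```text
time: 17.5
tcp_pos: [0.6715, -0.0708, 0.0081]
ee_rot: [180.0, -0.1, 1.3]
contact_force: [0.6, -0.2, 0.2]
grip_width: 0.498
gripper_force: 0.0
```

Emit:
{"api": "move_arm", "payload": {"targets": [[0.5,0,0,0,0]]}}

```text
time: 17.6
tcp_pos: [0.6713, -0.0707, 0.0076]
ee_rot: [180.0, -0.1, 1.3]
contact_force: [1.1, 0.1, -0.3]
grip_width: 0.495
gripper_force: 0.0
```

Emit:
{"api": "move_arm", "payload": {"targets": [[0.5,0,0,0,0]]}}

```text
time: 17.7
tcp_pos: [0.6711, -0.0707, 0.0073]
ee_rot: [180.0, -0.0, 1.3]
contact_force: [0.5, -0.1, -0.1]
grip_width: 0.504
gripper_force: 0.0
```

Emit:
{"api": "move_arm", "payload": {"targets": [[0.5,0,-0.03,0.11,0],[0.5,0,-0.03,0.11,0],[0.3,0,-0.03,0.11,0],[0.1,0,-0.03,0.11,0],[0.1,0,-0.03,0.11,0]]}}

```text
time: 18.2
tcp_pos: [0.6709, -0.0698, 0.0042]
ee_rot: [-180.0, 0.0, 1.3]
contact_force: [0.6, -0.1, 0.5]
grip_width: 0.253
gripper_force: 0.0
```

Emit:
{"api": "move_arm", "payload": {"targets": [[0.1,0,0,0,0],[0.1,0,0,0,0],[0.1,0,0,0,0],[0.1,0,0,0,0]], "force": 20}}

```text
time: 18.6
tcp_pos: [0.6709, -0.0698, 0.0042]
ee_rot: [180.0, -0.0, 1.3]
contact_force: [0.4, 0.4, -0.4]
grip_width: 0.205
gripper_force: 20.0
```

Emit:
{"api": "move_arm", "payload": {"targets": [[0.1,0,0,-0.6,0],[0.1,0,0,-1.6,0],[0.1,0,0,-3,0],[0.1,0,0,-4.4,0],[0.1,0,0,-5,0]]}}

```text
time: 19.1
tcp_pos: [0.6735, -0.0702, 0.1347]
ee_rot: [179.9, -0.4, 1.3]
contact_force: [0.4, -0.4, 0.5]
grip_width: 0.2
gripper_force: 20.0
```

```bash
python3 go.py .477,.0035,.13,1.2
python3 - <<'E'
from h import *
import pickle
for n,z in(("w3.pkl",2),("w5.pkl",2)):
    c=pickle.load(open(n,"rb"));p=proj(c,[.477,.0035,.07]);x,y=map(int,p)
    g=cv2.cvtColor(c["frame"],cv2.COLOR_RGB2GRAY)[y-28:y+28,max(x-28,0):x+28]
    g=cv2.createCLAHE(4,(1,1)).apply(g);print(n,p)
    cv2.imwrite("pics/"+n+".png",cv2.resize(g,(392,392),interpolation=cv2.INTER_CUBIC))
a=[cv2.imread(f"pics/{n}.pkl.png") for n in("w3","w5")];cv2.imwrite("pics/spot.png",np.hstack(a))
E
```

```text
19.1 [ 0.6735 -0.0702  0.1347] [179.9318  -0.4101   1.2689] [-8.0538 80.678 ]
.477,.0035,.13,1.2 [-7.79 -3.12  0.19] 0.01
w3.pkl [179.2897 181.7565]
w5.pkl [352.038  418.7498]
```

View pics/spot.png

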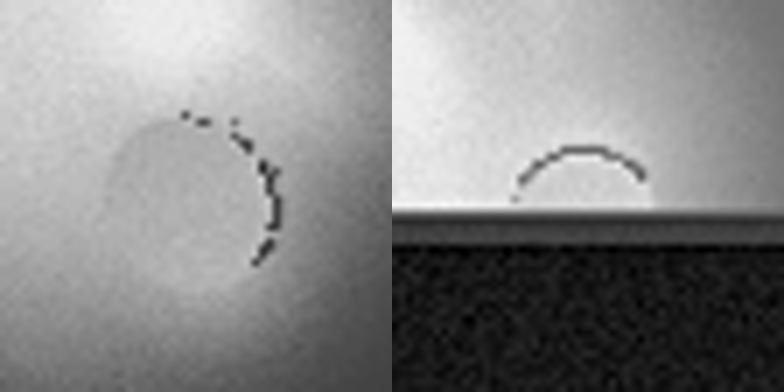

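Spot view: flat spot centred within a pixel of the prediction in both images, so the top is at about (0.477, 0.004).

Emit:
{"api": "move_arm", "payload": {"targets": [[0.1,-1,-0.4,0,0],[0.1,-2.4,-1,0,0],[0.1,-3.9,-1.6,0,0],[0.1,-5.4,-2.2,0,0],[0.1,-6.8,-2.8,0,0]]}}

```text
time: 19.6
tcp_pos: [0.4971, -0.0031, 0.1287]
ee_rot: [-180.0, 0.1, 1.3]
contact_force: [0.0, 1.0, -1.4]
grip_width: 0.201
gripper_force: 20.0
```

Emit:
{"api": "move_arm", "payload": {"targets": [[0.1,-0.7,-0.2,0,0],[0.1,-1,-0.3,0.2,0],[0.1,-1,-0.3,0.6,0],[0.1,-1,-0.3,1,0],[0.1,-1,-0.3,1,0]]}}

```text
time: 20.1
tcp_pos: [0.4737, 0.0031, 0.1022]
ee_rot: [-180.0, 0.2, 1.2]
contact_force: [-0.0, -0.4, -1.1]
grip_width: 0.199
gripper_force: 20.0
```

```bash
python3 - <<'E'
from station import cams
from h import *
c=cams.capture("scene");cv2.imwrite("pics/s7.png",cv2.resize(c["frame"][140:320,240:480,::-1],(800,600),interpolation=cv2.INTER_CUBIC))
E
python3 go.py .477,.0038,.076,1.2
```

```text
20.15 [0.4741 0.0031 0.1028] [-179.9941    0.1466    1.2426] [-2.6356 86.1246]
.477,.0038,.076,1.2 [ 0.12 -0.03  1.07] 0.01
```

View pics/s7.png

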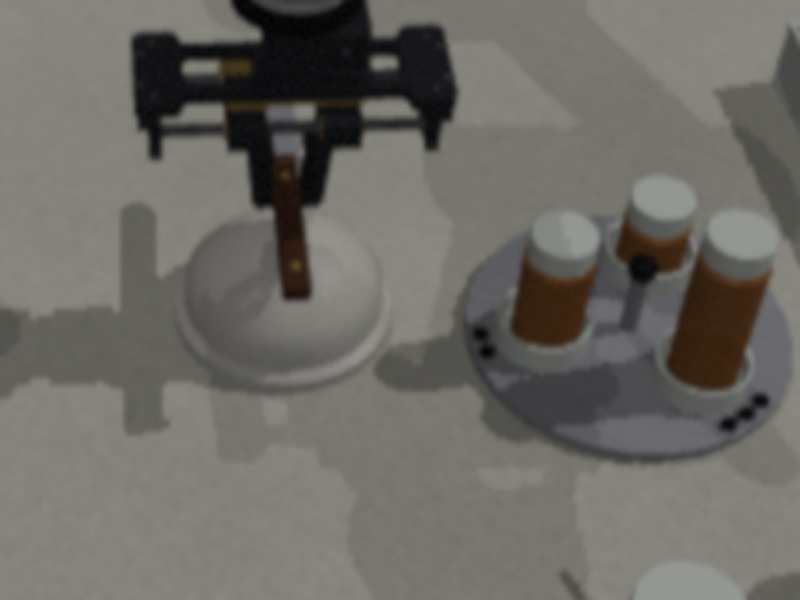

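Scene view: jars seated in cups 2 and 3 upright, spatula held level over the mortar.

Emit:
{"api": "move_arm", "payload": {"targets": [[0.1,0.11,-0.02,0.3,0],[0.1,0.11,-0.02,0.6,0],[0.1,0.11,-0.02,0.85,0],[0.1,0.11,-0.02,1,0],[0.1,0.11,-0.02,1,0]]}}

```text
time: 20.65
tcp_pos: [0.4763, 0.0039, 0.0783]
ee_rot: [-180.0, 0.1, 1.3]
contact_force: [-0.2, 0.0, -1.6]
grip_width: 0.201
gripper_force: 20.0
```

Emit:
{"api": "move_arm", "payload": {"targets": [[0.1,0,0,0,0],[0.1,0,0,0,0]]}}

```text
time: 20.85
tcp_pos: [0.4773, 0.0039, 0.0795]
ee_rot: [180.0, -0.0, 1.3]
contact_force: [0.3, 1.2, -0.7]
grip_width: 0.201
gripper_force: 20.0
```

Emit:
{"api": "move_arm", "payload": {"targets": [[0.1,0,0,0.06,0],[0.1,0,0,0.12,0],[0.1,0,0,0.12,0]]}}

```text
time: 21.15
tcp_pos: [0.4768, 0.0039, 0.0761]
ee_rot: [180.0, 0.0, 1.3]
contact_force: [-0.3, -0.8, -0.7]
grip_width: 0.201
gripper_force: 20.0
```

Emit:
{"api": "move_arm", "payload": {"targets": [[0.1,0,0,0.04,0],[0.1,0,0,0.06,0],[0.1,0,0,0.06,0]]}}

```text
time: 21.45
tcp_pos: [0.4769, 0.0039, 0.0746]
ee_rot: [180.0, 0.0, 1.3]
contact_force: [-0.2, -0.7, -0.9]
grip_width: 0.201
gripper_force: 20.0
```

Emit:
{"api": "move_arm", "payload": {"targets": [[0.1,0,0,0.03,0],[0.1,0,0,0.04,0],[0.1,0,0,0.04,0]]}}

```text
time: 21.75
tcp_pos: [0.4771, 0.0039, 0.0741]
ee_rot: [180.0, -0.0, 1.3]
contact_force: [-1.8, -0.1, 4.7]
grip_width: 0.204
gripper_force: 20.0
```

Emit:
{"api": "move_arm", "payload": {"targets": [[0.1,0,0,0.02,0],[0.1,0,0,0.03,0],[0.1,0,0,0.03,0]]}}

```text
time: 22.05
tcp_pos: [0.4771, 0.0039, 0.0741]
ee_rot: [180.0, -0.0, 1.3]
contact_force: [-4.4, 0.7, 10.9]
grip_width: 0.198
gripper_force: 20.0
```

Emit:
{"api": "move_arm", "payload": {"targets": [[0.1,0,0,-0.03,0],[0.1,0,0,-0.04,0],[0.1,0,0,-0.04,0]], "force": 8}}

```text
time: 22.35
tcp_pos: [0.4772, 0.0039, 0.0741]
ee_rot: [180.0, -0.0, 1.3]
contact_force: [-1.2, -1.5, 3.1]
grip_width: 0.203
gripper_force: 8.0
```

Emit:
{"api": "move_arm", "payload": {"targets": [[0.22,0,0,0,0],[0.25,0,0,0,0],[0.3,0,0,0,0],[0.4,0,0,0,0],[0.5,0,0,0,0]]}}

```text
time: 22.85
tcp_pos: [0.4769, 0.0039, 0.0738]
ee_rot: [-180.0, 0.0, 1.3]
contact_force: [0.5, 0.0, -0.5]
grip_width: 0.458
gripper_force: 0.0
```

Emit:
{"api": "move_arm", "payload": {"targets": [[0.55,0,0,0,0],[0.55,0,0,0,0],[0.55,0,0,0,0]]}}

```text
time: 23.15
tcp_pos: [0.477, 0.0039, 0.074]
ee_rot: [180.0, -0.0, 1.3]
contact_force: [0.7, -0.4, 0.2]
grip_width: 0.549
gripper_force: 0.0
```

Run:
```python
from station import cams
from h import *
for n in("scene","top"):
    c=cams.capture(n);r,g,b,v=chans(c);x,y=map(int,proj(c,[.5,.004,.08]))
    show(n,u8((r-b>20)&(v<110)),c,(x-30,y-45,x+30,y+60),[.08])
    print(proj(c,[.445,.004,.084]),proj(c,[.565,.004,.084]))
    if n=="scene":cv2.imwrite("pics/s8.png",cv2.resize(c["frame"][140:320,240:480,::-1],(800,600),interpolation=cv2.INTER_CUBIC))
```

```text
scene bb 324 218 9 21 cen [327.8 229.1] rect [328.  227.9  20.4   7.1  85.2] [array([0.5354, 0.0042])]
[325.2189 197.6555] [328.6766 238.2964]
top bb 322 247 8 21 cen [325.6 256.6] rect [325.5 257.   20.    7.   90. ] [array([0.5404, 0.0058])]
[327.5979 300.8799] [326.0882 245.2173]
```

Emit:
{"api": "move_arm", "payload": {"targets": [[0.55,0,0,-0.5,0],[0.55,0,0,-1.3,0],[0.55,0,0,-2.4,0],[0.55,0,0,-3.6,0],[0.55,0,0,-4.8,0]]}}

```text
time: 23.75
tcp_pos: [0.4769, 0.0039, 0.196]
ee_rot: [180.0, -0.0, 1.3]
contact_force: [0.5, 0.2, -0.2]
grip_width: 0.549
gripper_force: 0.0
```

Emit:
{"api": "move_arm", "payload": {"targets": [[0.55,0,0,0,0],[0.55,0,0,0,0],[0.55,0,0,0,0],[0.55,0,0,0,0]]}}

```text
time: 24.15
tcp_pos: [0.4758, 0.004, 0.1925]
ee_rot: [-180.0, 0.2, 1.3]
contact_force: [-0.2, 0.6, -0.5]
grip_width: 0.552
gripper_force: 0.0
```

Run:
```python
from station import cams
from h import *
for n in("scene","top"):
    c=cams.capture(n);r,g,b,v=chans(c);x,y=map(int,proj(c,[.5,.004,.08]))
    show(n,u8((r-b>20)&(v<110)),c,(x-30,y-45,x+30,y+60),[.08])
    if n=="scene":cv2.imwrite("pics/s9.png",cv2.resize(c["frame"][140:320,240:480,::-1],(800,600),interpolation=cv2.INTER_CUBIC))
```

```text
scene bb 322 198 11 40 cen [326.6 217.4] rect [326.6 217.6  39.7   6.9  82.9] [array([0.5013, 0.0038])]
top bb 322 247 8 22 cen [325.5 257.3] rect [325.5 257.5  21.    7.   90. ] [array([0.539, 0.006])]
```

View pics/s9.png

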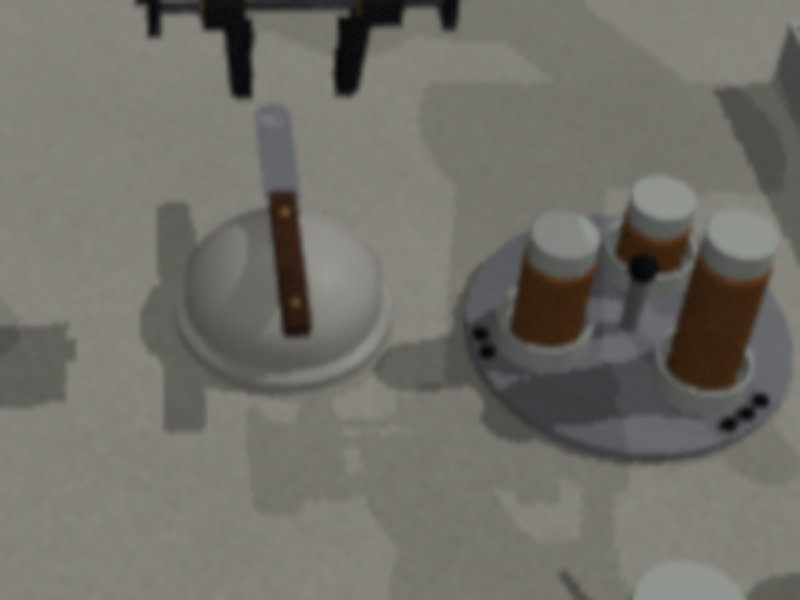

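The view shows the spatula balanced level on the mortar, with its handle from about (285,195) to (297,330), and all three jars upright in their cups. Handing in.

```bash
python3 -c "
from station import r
print(r.sign_off())"
```

```text
the job is handed in; nothing more can be done
None
```

The job is handed in: the medium jar is in place 2, the tall jar in place 3 and the spatula is balanced level on the mortar, all let go and standing steady in the last picture; the sign-off returned no verdict.

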